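# Load the lens-up camera into the grading tray

## Robot

A 6-joint arm with a two-finger parallel gripper is mounted at the origin on the work surface. World frame = base frame: x ahead of the robot, y to its left, z up, the work surface at z = 0. Lengths are in m, angles in rad, forces in N, time in s.
With the tool pointing down it reaches from about 0.375 to 0.9 m from the base axis. Payload 3.1 kg.
Tool frame: the origin (TCP) lies between the finger pads; the fingertips stand 22 mm ahead of it and the grasp point (between the pads) lies 3 mm ahead of it; z points along the fingers, y is the direction in which the jaws open and shut (so a half turn about z gives the same grasp; the last joint's range is limited). The gripper opens to 87 mm and grips with 3 to 60 N. Pads are 19 mm wide; open, the fingers measure 117 mm over their backs; the gripper's body (75 mm by 190 mm) begins 51 mm behind the grasp point.
Start: joints at [1.083, 0.527, 1.433, -0, 1.181, -0.178], TCP at [0.191, 0.595, 0.245] pointing down, gripper open.
Joint ranges: [-3.08, 3.08], [-0.75, 2.2], [0.22, 2.44], [-1.43, 4.57], [0, 2.65], [-2.85, 2.85]. Speed limits (rad/s): [2.79, 2.79, 3.14, 3.14, 3.14, 3.14].

## Interface

Orientations are given as a unit quaternion [x, y, z, w].
In Python, from rig import get_obs, camera, get_calibration, hand_in, search_frame gives the robot as it stands.
- The arm moves only by the shell command python3 -m jog 'ROWS' [FORCE]. ROWS is JSON, a list of rows, each an object with "grip": the closure in counts, from 0 (fully open) to 255 (shut); "travel": the shift along the world's x, y, z in cm, a list of three; "twist": the turn about the world's z in degrees. A call has 1 to 8 rows; each row shifts and turns the commanded pose from where the row before left it; what a row does not reach is not made up. A row lasts 1/10 s, in which the tool goes at most 50 mm and 8.59 degrees, less where a joint would pass 70% of its speed; a pose out of reach is approached as far as the arm can. A call is refused whole if a number of a shift passes 5 or a number of a turn 8.59, either way. A call with a gripper value outside its range is refused whole. The fingers move at their own pace and stop on an object; FORCE is the grip in N (left out, the last holds). Time passes only in rows, so rows that do not move let the fingers close. It gives the time, the measured TCP pose, the force and the opening at its end, in the units of the state.
- get_obs(): the state, without advancing time (a new reading comes with each control period).
- camera(name): name is "scene" or "side" or "wrist"; returns the picture (384x512x3 uint8, red, green, blue); there is no depth.
- get_calibration(name): a dict with "fx", "fy", "cx", "cy" (pixels), "R" (3x3) and "t" (3): a world point X has camera coordinates R X + t; the wrist camera has in their place "T_tool_cam" (4x4, takes a point from camera to tool coordinates, whose origin is the TCP and whose axes are the flange's). Camera axes: x right, y down, z forward; pixel columns grow to the right and rows downward; lengths in m; the calibration is good to about 2 mm. A picture is of the moment at which its call begins: read the wrist's pose just before it. get_calibration takes no time and is no camera call.
- hand_in(): hands the job in, once; it reports no verdict.
Trained networks look in the newest picture that a camera, given by its name, has taken for a name from the list of things; names that differ only in an ending like _2 or _b are one class to them, and where a whole thing is asked for, a point or a joint stands for the part that bears it (a point fixed in the world has none). Each returns a list of dicts, best first, with "p" (0 to 1); they miss things now and then, are a little off and sometimes report something else, mostly with a low value. They report only what shows in the picture. A call takes as long as a camera call. They do not tell look-alikes from the thing itself.
- search_frame(target, camera): "at" ([x, y, z] in m, in world coordinates, good to about 4 mm: the middle of the surface that is visible of it).
The state is a dict: "time": time; "q": joint angles; "joint_velocities": joint speeds; "joint_torque": joint torques, N m; "position": TCP position; "tool_rot": TCP orientation; "ft_force": force on the tool from outside, world axes, zero at the start; "moment": the same for the moment, N m; "grip_width": finger opening in m.
Only numpy, scipy, OpenCV 4.12 (cv2) and the standard library are available. Lean on these libraries where they do the work, as an engineer would, in place of code of your own. Each camera call takes 0.05 s, during which the arm holds its last target. There are 200 camera calls.

## Task

Two identical silver compact cameras lie on the returns counter. Pick up the one that lies with its lens up and set it down gently, lens still up, flat in the big empty rectangular pocket of the black and grey grading tray, then let go; either end may lead. Leave the other camera, which lies screen up, and the white earbud case in the tray's small pocket where they are.

Things in the scene. Friction and masses are not known exactly. Their poses are not given: they have to be found in the camera images.
- camera_lens_up: Silver compact camera lying on its back, lens up. Body 95 mm (x) by 54 (y) by 28 thick (z, up); lens barrel 46 mm across, centred 10 mm to +x of the middle, stands 8 mm higher (36 in all). Origin: centre of the underside (screen face). Flat upright sides; grip from above across the 54 mm width. About 0.2 kg.
- camera_screen_up: The identical camera lying the other way up: it rests on its lens barrel with the dark screen up. To be left alone. Origin: on the counter, below the centre of the body; z up, x along the 95 mm side; the body spans 8 to 36 mm above the counter.
- pocket (a point): Floor centre of the fixed tray's big empty pocket: 108 mm long (this point's y), 66 wide (x), z up. Floor 5 mm above the counter; foam walls 12 mm above the floor. The middle 60 mm of both long walls is cut away out to the tray's edge (85 mm from centre) for fingers. Tray 170 (x) by 260 mm (y), its middle 50 mm to +y of this point; small 66 x 70 mm pocket 120 mm to +y.
- earbud_case: White plastic earbud case, 46 x 60 x 24 mm (x, y, z), lying in the tray's small pocket. Origin: centre of its underside. To be left alone.
There are look-alikes about, which are no part of the job. What is shaped like the camera_lens_up but green or yellow is not meant.

How it is judged:
On the way:
1. the lens-up camera has been picked up off the counter (height (world z) of camera_lens_up above 0.03 m), for 0.1 s.
At the end, for the whole second after the job is handed in: Lens-up camera at rest in the big pocket, lens up within 10 deg, centre within 10 mm along and across, underside under 5 mm above the floor, long side along the pocket within 14 deg (either end leading); the other camera and the earbud case within 20 mm of their starts (x of camera_lens_up in the frame of pocket between -0.01 and 0.01 m and y of camera_lens_up in the frame of pocket between -0.01 and 0.01 m and z of camera_lens_up in the frame of pocket below 0.005 m and angle between camera_lens_up's own z axis and vertical below 0.175 rad and angle between the x axis of camera_lens_up and the y axis of pocket, either way round below 0.25 rad and linear speed of camera_lens_up below 0.02 m/s and distance of each of camera_screen_up, earbud_case from where it was at the start of the episode below 0.02 m); the robot touches nothing.
It fails at once if the other camera is moved more than 20 mm (distance of camera_screen_up from where it was at the start of the episode above 0.02 m).
It fails at once if the earbud case is moved more than 20 mm (distance of earbud_case from where it was at the start of the episode above 0.02 m).
It fails at once if the lens-up camera is dropped (falls free faster than 0.7 m/s, a fall of about 25 mm) (linear speed of camera_lens_up above 0.7 m/s and contact force between the fingers and camera_lens_up below 0.05 N).
It also fails if it takes over 35 s, if anything falls off the work surface, if the arm or the gripper's body presses on something with over 40 N, if the wrist force passes 120 N, or if a joint passes its speed limit or range.

## Working session

There is one attempt and no reset: what is moved stays moved. The work goes in short steps, Python scripts to look and compute and a shell command to move; the robot and the scene stay as the last step left them, time stands still between calls to the robot, and variables do not carry over. Pictures are saved under pics/ and viewed, about 8 in all and at most 12, crops included, and the job is handed in when it is done.

```bash
ls; mkdir -p pics
python3 - <<'E'
from rig import *
import cv2,numpy as np
a=camera("scene");b=camera("side")
cv2.imwrite("pics/a.png",np.vstack([a,b])[:,:,::-1][:, :])
for n,i in (("scene",a),("side",b)): cv2.imwrite(f"pics/{n}.png",i[:,:,::-1])
for c in("scene","side"):
  for t in("camera_lens_up","camera_screen_up","pocket","earbud_case"):
    try: print(c,t,[(np.round(d["at"],3).tolist(),round(d["p"],2)) for d in search_frame(t,c)])
    except Exception as e: print(c,t,e)
o=get_obs();print(o["time"],o["position"],o["tool_rot"],o["grip_width"])
E
```

```text
pics
scene camera_lens_up [([0.475, -0.425, 0.032], 0.93), ([0.543, -0.28, 0.028], 0.92), ([0.618, -0.416, 0.029], 0.71)]
scene camera_screen_up [([0.521, -0.078, 0.036], 0.74)]
scene pocket [([0.527, 0.206, 0.019], 0.74)]
scene earbud_case [([0.51, 0.286, 0.027], 0.75)]
side camera_lens_up [([0.526, -0.264, 0.027], 0.95), ([0.462, -0.416, 0.022], 0.66), ([0.599, -0.396, 0.03], 0.65)]
side camera_screen_up [([0.499, -0.062, 0.032], 0.8)]
side pocket [([0.513, 0.236, 0.012], 0.72), ([0.526, -0.262, 0.029], 0.41)]
side earbud_case [([0.5, 0.302, 0.027], 0.79), ([0.512, 0.235, 0.015], 0.57)]
0.5 [0.19046844 0.59520613 0.24448716] [ 1.54263612e-01  9.88029724e-01 -5.49725444e-05 -1.68148112e-05] 0.08730506947414535
```

View pics/scene.png

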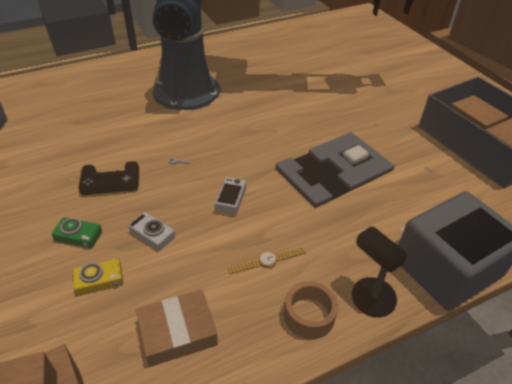

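View pics/side.png

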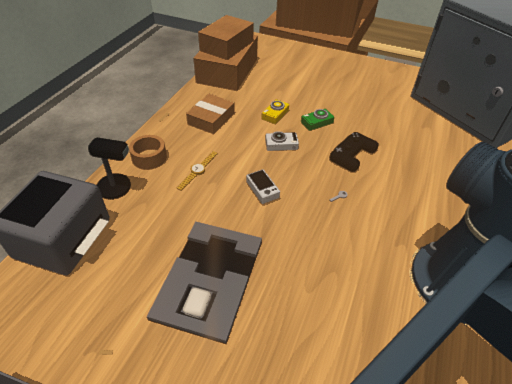

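The lens-up candidates in the scene picture are green (77,232), yellow (98,276) and silver (152,231). The silver one fits the description, and I'll confirm it with the wrist camera. The screen-up camera is at (230,195), and the tray at (335,168) has its empty pocket on the left. I'll fly over the tray first.

```bash
python3 -m jog '[{"grip":0,"travel":[3.3,-3.7,0],"twist":0},{"grip":0,"travel":[3.3,-3.7,0],"twist":0},{"grip":0,"travel":[3.3,-3.7,0],"twist":0},{"grip":0,"travel":[3.3,-3.7,0],"twist":0},{"grip":0,"travel":[3.3,-3.7,0],"twist":0},{"grip":0,"travel":[3.3,-3.7,0],"twist":0},{"grip":0,"travel":[3.3,-3.7,0],"twist":0},{"grip":0,"travel":[3.3,-3.7,0.5],"twist":0}]'
python3 -m jog '[{"grip":0,"travel":[2,-3.5,1],"twist":0},{"grip":0,"travel":[2,-3.5,1],"twist":0},{"grip":0,"travel":[2,-3,1],"twist":0},{"grip":0,"travel":[0,0,0],"twist":0},{"grip":0,"travel":[0,0,0],"twist":0}]'
cat > h.py <<'E'
import numpy as np,cv2
from rig import *
from scipy.spatial.transform import Rotation as Ro
def snap(fn):
    o=get_obs(); im=camera("wrist"); cv2.imwrite(fn,im[:,:,::-1]); c=get_calibration("wrist")
    T=np.eye(4);T[:3,:3]=Ro.from_quat(o["tool_rot"]).as_matrix();T[:3,3]=o["position"]
    W=T@np.array(c["T_tool_cam"]); np.savez(fn[:-4]+".npz",W=W,k=[c["fx"],c["fy"],c["cx"],c["cy"]]); 
    print(o["time"],o["position"],"jaw yaw",np.degrees(np.arctan2(T[1,1],T[0,1])),"cam",W[:3,3].round(3),"fwd",W[:3,2].round(2))
    return im
def px(fn,uv,z):
    d=np.load(fn[:-4]+".npz");W=d["W"];fx,fy,cx,cy=d["k"];out=[]
    for u,v in uv:
        r=W[:3,:3]@[(u-cx)/fx,(v-cy)/fy,1];out.append((W[:3,3]+r*(z-W[2,3])/r[2])[:2])
    return np.array(out)
E
python3 -c "
from h import *
snap('pics/w1.png')"
```

```text
time: 1.3
position: [0.4553, 0.2974, 0.2493]
tool_rot: [0.154, 0.988, -0.0, -0.0]
ft_force: [0.6, 0.6, 0.1]
grip_width: 0.087
time: 1.8
position: [0.5148, 0.1986, 0.2797]
tool_rot: [0.155, 0.988, 0.0, 0.0]
ft_force: [0.7, -0.3, 0.6]
grip_width: 0.0871
1.8 [0.51480159 0.19863769 0.27970396] jaw yaw 72.12360447311197 cam [0.45  0.219 0.419] fwd [ 0.23 -0.08 -0.97]
```

View pics/w1.png

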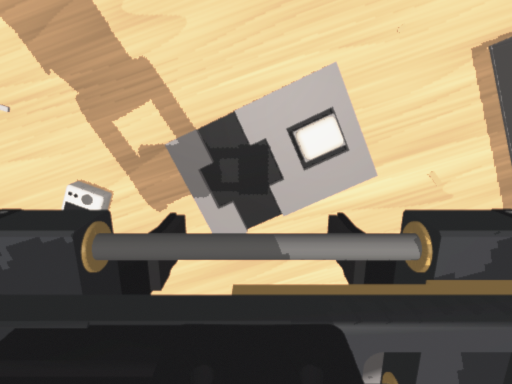

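The wrist view shows the tray with corners at (167,146), (337,64) and (377,176). The white case is at (320,137), and the big pocket is dark, around (240,170).

```bash
python3 - <<'E'
from h import *
im=cv2.imread('pics/w1.png')
g=cv2.cvtColor(im,cv2.COLOR_BGR2GRAY)
c=np.array([[167,146],[337,64],[377,176],[288,125],[336,107],[349,153],[303,170]],np.float32).reshape(-1,1,2)
c=cv2.cornerSubPix(g,c,(4,4),(-1,-1),(3,50,.01)).reshape(-1,2);print(c.round(1).tolist())
W=px('pics/w1.png',c,.017);print(W.round(4).tolist())
# model coords in pocket frame (right edge x sign resolved by fit): edge corners
for s in(1,-1):
  M=np.array([[-85*s,-80],[-85*s,180],[85*s,180],[-33*s,85],[-33*s,155],[33*s,155],[33*s,85]])/1000
  mc,wc=M.mean(0),W.mean(0);U,S,V=np.linalg.svd((M-mc).T@(W-wc));D=np.diag([1,np.sign(np.linalg.det(U@V))]);R=(U@D@V).T
  t=wc-R@mc;print(s,"pocket",t.round(4),"x yaw",np.degrees(np.arctan2(R[1,0],R[0,0])),"res mm",((M@R.T+t-W)*1000).round(1).tolist())
E
python3 -m jog '[{"grip":0,"travel":[0,-5,0],"twist":0},{"grip":0,"travel":[0,-5,0],"twist":0},{"grip":0,"travel":[0,-5,0],"twist":0},{"grip":0,"travel":[0,-5,0],"twist":0},{"grip":0,"travel":[0,-5,0],"twist":0},{"grip":0,"travel":[0,-5,0],"twist":0},{"grip":0,"travel":[0,-5,0],"twist":0},{"grip":0,"travel":[0,-5,0],"twist":0}]'
python3 -m jog '[{"grip":0,"travel":[0,-4,0],"twist":0},{"grip":0,"travel":[-1,-3,0],"twist":0},{"grip":0,"travel":[0,0,0],"twist":0},{"grip":0,"travel":[0,0,0],"twist":0}]'
python3 -c "
from h import *
snap('pics/w2.png')"
```

```text
[[165.10000610351562, 144.0], [335.5, 61.20000076293945], [377.20001220703125, 175.1999969482422], [285.79998779296875, 128.39999389648438], [336.0, 107.0], [348.70001220703125, 149.6999969482422], [303.6000061035156, 169.6999969482422]]
[[0.4454, 0.0849], [0.414, 0.3404], [0.5817, 0.361], [0.4771, 0.2535], [0.4707, 0.327], [0.5329, 0.3301], [0.5412, 0.2614]]
1 pocket [0.5196 0.1734] x yaw 6.80967690818621 res mm [[-0.7, -1.0], [-0.1, 1.6], [1.0, 1.2], [-0.3, 0.4], [-2.2, -3.6], [1.1, 1.1], [1.2, 0.3]]
-1 pocket [0.4111 0.2094] x yaw -43.56052824060413 res mm [[-27.9, 8.0], [182.7, -59.1], [-108.1, 37.5], [16.5, -5.2], [71.1, -28.0], [-38.9, 14.4], [-95.4, 32.3]]
time: 2.65
position: [0.5142, -0.2006, 0.2791]
tool_rot: [0.153, 0.988, 0.001, -0.0]
ft_force: [1.0, 0.3, -0.4]
grip_width: 0.0868
time: 3.05
position: [0.5043, -0.2693, 0.2789]
tool_rot: [0.154, 0.988, 0.001, -0.001]
ft_force: [0.6, -0.8, -1.0]
grip_width: 0.0872
3.05 [ 0.50432461 -0.26934141  0.27885534] jaw yaw 72.26094057325413 cam [ 0.44  -0.249  0.418] fwd [ 0.23 -0.07 -0.97]
```

View pics/w2.png

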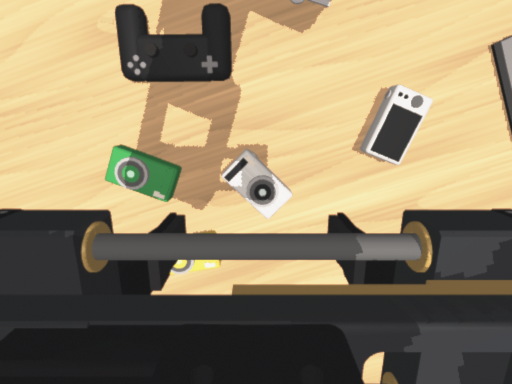

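Lens-up candidates here are green (142,173), yellow (195,262) and silver (257,184). Silver fits. I'll enlarge it to confirm and pick corners.

Run:
```python
import cv2
im=cv2.imread('pics/w2.png')[135:230,200:320]
cv2.imwrite('pics/c2.png',cv2.resize(im,None,fx=6,fy=6,interpolation=cv2.INTER_CUBIC))
```

```text
(no output)
```

View pics/c2.png

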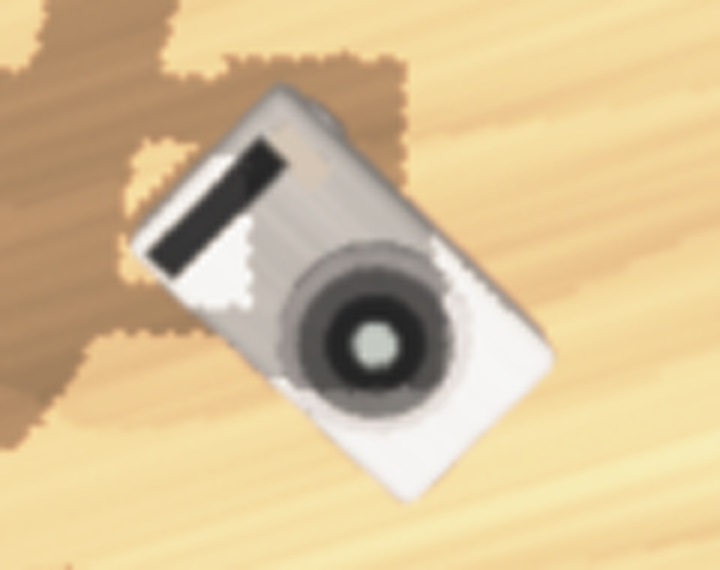

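Confirmed: the silver camera is lens up. Its crop corners are about (285,98), (550,362), (408,501) and (143,255), with the lens at (375,345).

Run:
```python
from h import *
c=np.array([[285,98],[550,362],[408,501],[143,255]])/6+[199.6,134.6]
W=px('pics/w2.png',c,.028);print(W.round(4).tolist(),[round(float(np.linalg.norm(W[i]-W[i-3]))*1000,1) for i in range(4)])
print("lens",px('pics/w2.png',[[375/6+199.6,345/6+134.6]],.034))
M=np.array([[-47.5,27],[47.5,27],[47.5,-27],[-47.5,-27]])/1000
best=None
for s in(1,-1):
  m=M*[1,s];wc=W.mean(0);U,S,V=np.linalg.svd(m.T@(W-wc));D=np.diag([1,np.sign(np.linalg.det(U@V))]);R=(U@D@V).T
  print(s,"cam",wc.round(4),"xyaw",np.degrees(np.arctan2(R[1,0],R[0,0])),"res",((m@R.T+wc-W)*1000).round(1).tolist(),"lens exp",wc+R[:,0]*.01)
```

```text
[[0.4784, -0.2747], [0.5575, -0.234], [0.5808, -0.2767], [0.5032, -0.318]] [89.0, 48.7, 87.9, 50.0]
lens [[ 0.53921619 -0.27222679]]
1 cam [ 0.53   -0.2759] xyaw 27.990481300412682 res [[-3.0, 0.4], [1.7, 4.3], [3.8, -0.7], [-2.5, -4.0]] lens exp [ 0.53881802 -0.2711631 ]
-1 cam [ 0.53   -0.2759] xyaw 26.867838672005465 res [[21.5, -46.7], [27.0, -44.5], [-20.7, 46.4], [-27.8, 44.8]] lens exp [ 0.53890828 -0.27133701]
```

```bash
python3 -m jog '[{"grip":0,"travel":[0.4,-0.1,-1],"twist":-8.4},{"grip":0,"travel":[0.4,-0.1,-1],"twist":-8.4},{"grip":0,"travel":[0.4,-0.1,-1],"twist":-8.4},{"grip":0,"travel":[0.4,-0.1,-1],"twist":-8.4},{"grip":0,"travel":[0.4,-0.1,-1],"twist":-8.4},{"grip":0,"travel":[0.4,-0.1,-1],"twist":-8.4},{"grip":0,"travel":[0.2,-0.1,-1],"twist":-8.4},{"grip":0,"travel":[0,0,-1],"twist":-8.4}]'
python3 -m jog '[{"grip":0,"travel":[0,0,-1],"twist":-8.4},{"grip":0,"travel":[0,0,-1],"twist":-8.4},{"grip":0,"travel":[0,0,-1],"twist":-8.4},{"grip":0,"travel":[0,0,-1],"twist":-8.4},{"grip":0,"travel":[0,0,-1],"twist":-8.4},{"grip":0,"travel":[0,0,-1],"twist":-8.4},{"grip":0,"travel":[0,0,-1],"twist":-8.4},{"grip":0,"travel":[0,0,-1],"twist":-8.4}]'
python3 -m jog '[{"grip":0,"travel":[0,0,0],"twist":0},{"grip":0,"travel":[0,0,0],"twist":0}]'
python3 -c "
from h import *
snap('pics/w3.png')"
```

```text
time: 3.9
position: [0.5314, -0.2751, 0.1992]
tool_rot: [0.676, 0.737, 0.0, -0.0]
ft_force: [-0.5, -0.5, -0.1]
grip_width: 0.087
time: 4.7
position: [0.5311, -0.275, 0.1193]
tool_rot: [0.971, 0.239, -0.0, -0.0]
ft_force: [-0.0, -0.2, 0.1]
grip_width: 0.0869
time: 4.9
position: [0.5309, -0.276, 0.1197]
tool_rot: [0.97, 0.243, -0.0, -0.0]
ft_force: [0.1, 0.1, 0.5]
grip_width: 0.0871
4.9 [ 0.53090508 -0.27600389  0.11967489] jaw yaw -61.84368289915548 cam [ 0.589 -0.244  0.259] fwd [-0.22 -0.12 -0.97]
```

View pics/w3.png

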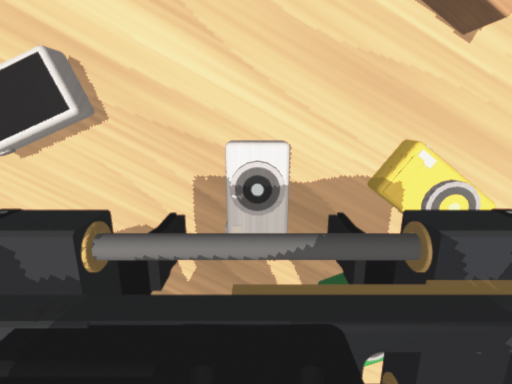

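The silver camera is centred between the fingers (lens at 258,189, sides at columns 226–290) and aligned. The yellow look-alike is clear of the right finger. Descending.

```bash
python3 -c "
from h import *
print(px('pics/w3.png',[[258,189]],.034), px('pics/w3.png',[[226,143],[290,143]],.028))"
python3 -m jog '[{"grip":0,"travel":[0,0,-2.5],"twist":0},{"grip":0,"travel":[0,0,-2.5],"twist":0},{"grip":0,"travel":[0,0,-2],"twist":0},{"grip":0,"travel":[0,0,-1.2],"twist":0},{"grip":0,"travel":[0,0,-0.8],"twist":0},{"grip":0,"travel":[0,0,-0.3],"twist":0},{"grip":0,"travel":[0,0,0],"twist":0}]' 20
python3 -m jog '[{"grip":200,"travel":[0,0,0],"twist":0},{"grip":200,"travel":[0,0,0],"twist":0},{"grip":200,"travel":[0,0,0],"twist":0},{"grip":200,"travel":[0,0,0],"twist":0},{"grip":200,"travel":[0,0,0],"twist":0},{"grip":200,"travel":[0,0,0],"twist":0},{"grip":200,"travel":[0,0,0],"twist":0}]' 20
```

```text
[[ 0.53863212 -0.27274443]] [[ 0.55900683 -0.23234798]
 [ 0.58352901 -0.27817429]]
time: 5.65
position: [0.5308, -0.2779, 0.0268]
tool_rot: [0.971, 0.241, 0.0, 0.0]
ft_force: [-0.7, -0.5, 0.0]
grip_width: 0.087
time: 6.35
position: [0.5304, -0.2776, 0.0267]
tool_rot: [0.971, 0.241, -0.0, -0.0]
ft_force: [-0.4, 0.3, 2.2]
grip_width: 0.0538
```

Gripped at 53.8 mm. Lifting and carrying.

```bash
python3 -m jog '[{"grip":200,"travel":[0,0,0.5],"twist":0},{"grip":200,"travel":[0,0,1.5],"twist":0},{"grip":200,"travel":[0,0,2],"twist":0},{"grip":200,"travel":[0,0,2],"twist":0},{"grip":200,"travel":[0,0,2],"twist":0},{"grip":200,"travel":[0,1,2],"twist":2},{"grip":200,"travel":[0,2,1],"twist":5},{"grip":200,"travel":[0,3,0],"twist":6}]' 25
python3 -m jog '[{"grip":200,"travel":[0,4,0],"twist":7},{"grip":200,"travel":[0,4,0],"twist":7},{"grip":200,"travel":[0,4,0],"twist":7},{"grip":200,"travel":[0,4,0],"twist":7},{"grip":200,"travel":[0,4,0],"twist":7},{"grip":200,"travel":[0,4,0],"twist":7},{"grip":200,"travel":[0,4,0],"twist":7},{"grip":200,"travel":[0,4,0],"twist":6.9}]'
python3 -m jog '[{"grip":200,"travel":[-0.3,3,0],"twist":0},{"grip":200,"travel":[-0.3,2,0],"twist":0},{"grip":200,"travel":[-0.4,1,0],"twist":0},{"grip":200,"travel":[0,0.8,0],"twist":0},{"grip":200,"travel":[0,0,0],"twist":0},{"grip":200,"travel":[0,0,0],"twist":0},{"grip":200,"travel":[0,0,0],"twist":0}]'
python3 -c "
from h import *
snap('pics/w4.png')"
```

```text
time: 7.15
position: [0.5322, -0.2196, 0.1395]
tool_rot: [0.937, 0.35, 0.002, 0.003]
ft_force: [0.0, 0.4, -2.4]
grip_width: 0.0538
time: 7.95
position: [0.5304, 0.1038, 0.1375]
tool_rot: [0.662, 0.749, 0.0, 0.0]
ft_force: [0.3, 0.5, -2.3]
grip_width: 0.0538
time: 8.65
position: [0.5208, 0.1692, 0.1366]
tool_rot: [0.665, 0.747, -0.0, 0.0]
ft_force: [-0.3, 0.1, -2.8]
grip_width: 0.0538
8.65 [0.52082599 0.16924432 0.13658632] jaw yaw 6.672770139473771 cam [0.512 0.236 0.276] fwd [ 0.03 -0.25 -0.97]
```

View pics/w4.png

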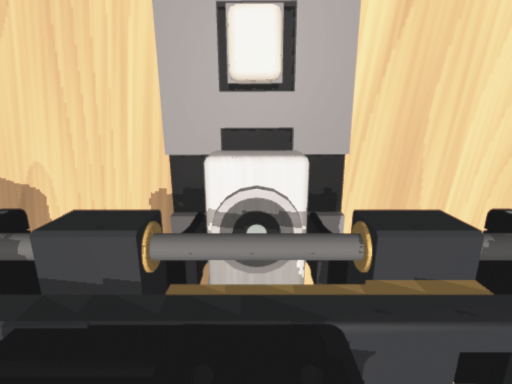

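Held camera's front edge is at row ~152, columns 206–307. The pocket end wall is at row ~128 (columns 222–293), and the small pocket's near edge is at row 92 (columns 218–296). Checking alignment.

Run:
```python
from h import *
f='pics/w4.png'
g=cv2.cvtColor(cv2.imread(f),cv2.COLOR_BGR2GRAY).astype(int)
print("col256 rows86-160",g[86:160,250].tolist());print("row140 cols",g[138,212:302].tolist());print("row110",g[120,155:172].tolist(),g[120,342:362].tolist())
W=px(f,[[222,128],[293,128],[218,92],[296,92],[165,153],[351,153]],.017);print(W.round(4).tolist())
a=np.radians(6.8);R=np.array([[np.cos(a),-np.sin(a)],[np.sin(a),np.cos(a)]])
M=np.array([[-33,54],[33,54],[-33,85],[33,85],[-85,30],[85,30]])/1000
t=W-M@R.T;print(t.round(4).tolist(),t.mean(0))
H=px(f,[[206,153],[307,153]],.137);print("held",H.round(4).tolist(),H.mean(0)-R@[0,.0475])
```

```text
col256 rows86-160 [42, 42, 41, 44, 65, 115, 163, 174, 175, 174, 174, 174, 173, 174, 174, 174, 174, 174, 173, 173, 172, 173, 173, 173, 173, 173, 173, 173, 173, 173, 173, 173, 173, 173, 173, 173, 172, 172, 172, 172, 169, 143, 85, 47, 42, 54, 58, 58, 58, 58, 57, 58, 57, 57, 57, 57, 57, 56, 56, 57, 57, 57, 57, 62, 94, 127, 138, 140, 145, 162, 190, 217, 230, 235]
row140 cols [170, 171, 170, 170, 171, 171, 170, 169, 156, 87, 64, 57, 57, 57, 58, 56, 57, 58, 58, 57, 58, 57, 58, 57, 58, 58, 58, 58, 58, 58, 58, 57, 58, 58, 57, 58, 58, 57, 57, 58, 58, 58, 58, 57, 57, 57, 57, 57, 57, 57, 57, 57, 57, 57, 56, 56, 56, 56, 57, 57, 56, 57, 56, 56, 56, 56, 56, 56, 56, 56, 56, 56, 55, 56, 55, 55, 55, 53, 41, 51, 85, 127, 164, 168, 168, 168, 168, 168, 168, 169]
row110 [217, 217, 216, 215, 212, 207, 200, 176, 167, 167, 167, 168, 167, 168, 168, 168, 168] [165, 165, 165, 164, 165, 164, 164, 165, 166, 180, 215, 221, 218, 215, 213, 213, 215, 217, 219, 220]
[[0.4823, 0.2225], [0.5457, 0.2299], [0.4762, 0.2527], [0.5437, 0.2606], [0.4323, 0.194], [0.6019, 0.2139]]
[[0.5215, 0.1728], [0.5193, 0.1724], [0.519, 0.1722], [0.521, 0.1723], [0.5202, 0.1743], [0.521, 0.174]] [0.52035629 0.17299824]
held [[0.4892, 0.2157], [0.5387, 0.2215]] [0.51957626 0.17147069]
```

```bash
python3 -m jog '[{"grip":200,"travel":[0,0.3,-2],"twist":0},{"grip":200,"travel":[0,0,-2.5],"twist":0},{"grip":200,"travel":[0,0,-2],"twist":0},{"grip":200,"travel":[0,0,-1.5],"twist":0},{"grip":200,"travel":[0,0,-0.7],"twist":0},{"grip":200,"travel":[0,0,-0.2],"twist":0},{"grip":200,"travel":[0,0,0],"twist":0},{"grip":200,"travel":[0,0,0],"twist":0}]'
python3 -m jog '[{"grip":200,"travel":[0,0,-0.5],"twist":0},{"grip":200,"travel":[0,0,-0.3],"twist":0},{"grip":200,"travel":[0,0,-0.2],"twist":0},{"grip":200,"travel":[0,0,-0.2],"twist":0},{"grip":200,"travel":[0,0,0],"twist":0},{"grip":200,"travel":[0,0,0],"twist":0}]'
```

```text
time: 9.5
position: [0.5212, 0.1732, 0.0483]
tool_rot: [0.664, 0.747, 0.001, 0.001]
ft_force: [-0.1, 0.6, -1.9]
grip_width: 0.0538
time: 10.1
position: [0.5205, 0.1733, 0.0355]
tool_rot: [0.664, 0.748, -0.0, -0.0]
ft_force: [0.8, -0.5, -3.2]
grip_width: 0.0537
```

```bash
python3 -m jog '[{"grip":200,"travel":[0,0,-0.2],"twist":0},{"grip":200,"travel":[0,0,-0.1],"twist":0},{"grip":200,"travel":[0,0,-0.1],"twist":0},{"grip":200,"travel":[0,0,0],"twist":0},{"grip":200,"travel":[0,0,0],"twist":0}]'
```

```text
time: 10.6
position: [0.5205, 0.1732, 0.0317]
tool_rot: [0.664, 0.748, 0.0, 0.0]
ft_force: [-0.3, -0.2, 0.3]
grip_width: 0.0542
```

The weight has come off the wrist (−3.2 → +0.3 N), so the camera is on the floor. Releasing and retreating upward.

```bash
python3 -m jog '[{"grip":90,"travel":[0,0,0],"twist":0},{"grip":30,"travel":[0,0,0],"twist":0},{"grip":0,"travel":[0,0,0],"twist":0},{"grip":0,"travel":[0,0,0],"twist":0},{"grip":0,"travel":[0,0,0],"twist":0}]'
python3 -m jog '[{"grip":0,"travel":[0,0,1],"twist":0},{"grip":0,"travel":[0,0,2],"twist":0},{"grip":0,"travel":[0,0,3],"twist":0},{"grip":0,"travel":[0,0,4],"twist":0},{"grip":0,"travel":[0,-2,4],"twist":0},{"grip":0,"travel":[0,-3,3],"twist":0},{"grip":0,"travel":[0,-3,2],"twist":0},{"grip":0,"travel":[0,-3,0],"twist":0}]'
python3 -m jog '[{"grip":0,"travel":[0,0,0],"twist":0},{"grip":0,"travel":[0,0,0],"twist":0},{"grip":0,"travel":[0,0,0],"twist":0}]'
python3 - <<'E'
from h import *
a=snap('pics/w5.png');s=camera("scene")[120:270,180:420]
cv2.imwrite('pics/end.png',np.vstack([a,cv2.resize(s,(320,200))[:, :].repeat(1,0) if 0 else cv2.copyMakeBorder(cv2.resize(s,(336,210)),0,0,0,176,cv2.BORDER_CONSTANT)])[:,:,::-1])
E
```

```text
time: 11.1
position: [0.5206, 0.1732, 0.0315]
tool_rot: [0.664, 0.748, 0.0, 0.0]
ft_force: [-0.2, -0.9, 0.3]
grip_width: 0.0802
time: 11.9
position: [0.5223, 0.0623, 0.2257]
tool_rot: [0.664, 0.748, 0.002, 0.003]
ft_force: [1.1, -0.2, 0.8]
grip_width: 0.0872
time: 12.2
position: [0.52, 0.0639, 0.2215]
tool_rot: [0.664, 0.748, -0.0, -0.0]
ft_force: [-0.1, 0.1, -0.4]
grip_width: 0.0872
12.2 [0.52000993 0.06389577 0.22146547] jaw yaw 6.76750293241398 cam [0.511 0.13  0.361] fwd [ 0.03 -0.24 -0.97]
```

View pics/end.png

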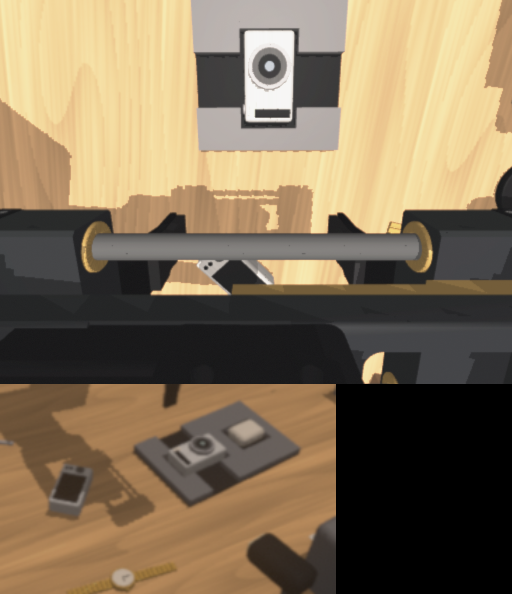

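The silver camera lies lens up inside the pocket: body columns 244–296, rows 30–123; pocket columns 240–299, rows 27–128. The screen-up camera and the earbud case look undisturbed. One numeric check, then hand in.

Run:
```python
from h import *
f='pics/w5.png'
l=px(f,[[269,67]],.039)[0]; a=np.radians(96.8); u=np.array([np.cos(a),np.sin(a)])
c=px(f,[[245,31],[295,31],[294,122],[246,122]],.033)
print("centre from lens",l-.01*u,"from corners",c.mean(0),"pocket .520 .173")
hand_in()
```

```text
centre from lens [0.51923341 0.17303719] from corners [0.5207223  0.17281257] pocket .520 .173
the job is handed in; nothing more can be done
```

I picked up the silver lens-up camera (not the green or yellow look-alikes) and set it down lens up in the tray's big pocket. I let go, backed off and handed the job in at about 12 s. The hand-in reports no verdict.

- **Placement:** two last estimates, from the lens and from the body corners, put the camera's centre within about 1 mm of the pocket centre. The wrist force dropped to near zero as it touched down, so it is resting on the pocket floor. In the last pictures it lies flat and inside the walls.
- **Other items:** the screen-up camera and the earbud case look undisturbed in the last pictures. I checked that by eye only and did not measure it.
- **Disagreement:** the trained networks' first positions from the two fixed cameras differed by about 15–30 mm. I used the wrist-camera measurements instead, which agreed with each other to 1–2 mm.

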